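# Restock the tea caddy and latch its gate

## Robot

A 6-joint arm with a two-finger parallel gripper is mounted at the origin on the work surface. World frame = base frame: x ahead of the robot, y to its left, z up, the work surface at z = 0. Lengths are in m, angles in rad, forces in N, time in s.
With the tool pointing down it reaches from about 0.3 to 0.85 m from the base axis. Payload 5.4 kg.
Tool frame: the origin (TCP) lies midway between the tips of the shut fingers; the grasp point (between the pads) lies arm.hold_point_z behind it (arm.hold_point_z is the distance from the TCP to the grasp point, in m); z points along the fingers, y is the line along which they close (so a half turn about z gives the same grasp; the last joint's range is limited). The gripper opens to 85 mm and grips with 20 to 120 N. Pads are 22 mm wide; open, the fingers measure 114 mm over their backs; the gripper's body (76 mm by 85 mm) begins 54 mm behind the grasp point. The pads swing forward as they close: fully open they stand 13 mm farther back than shut.
Start: joints at [-1.514, 0.158, 1.597, -0, 1.386, -0.21], TCP at [0.152, -0.555, 0.231] pointing down, gripper open.
Joint ranges: [-2.91, 2.91], [-0.94, 2.29], [0.18, 2.7], [-1.29, 4.43], [0.17, 2.64], [-3, 3]. Speed limits (rad/s): [2.57, 2.57, 3.14, 3.14, 3.14, 3.14].

## Interface

Orientations are given as a unit quaternion [x, y, z, w].
In Python, from cell import arm, cams gives the robot as it stands.
- The arm moves only by the shell command python3 -m creep 'ROWS' [OPENING] [FORCE]. ROWS is a JSON object of lists of equal length, an entry for each row: "slide": the shift along the tool's x, y, z in m, a list of three; "turn": the turn about the tool's z in degrees. In form: {"slide": [[tx, ty, tz], ...], "turn": [turn, ...]}. A call has 1 to 8 rows; each row is the pose to reach, as a shift and turn from the pose commanded when the call began, along the tool's axes at that moment; what a row does not reach only later rows make up. A row lasts 1/8 s, in which the tool goes at most 62.5 mm and 10.7 degrees, less where a joint would pass 70% of its speed; a pose out of reach is approached as far as the arm can. A call with a gripper value outside its range is refused whole. OPENING is the closure, from 0 (fully open) to 1 (shut), set as the call begins (- or left out, the last holds). The fingers move at their own pace and stop on an object; FORCE is the grip in N (left out, the last holds). Time passes only in rows, so rows that repeat a pose let the fingers close. It gives the time, the measured TCP pose, the force, the opening and the grip force at its end, in the units of the state.
- arm.observe(): the state, without advancing time (a new reading comes with each control period).
- cams.camera(name): name is "scene" or "top"; returns the picture (420x560x3 uint8, red, green, blue); there is no depth.
- cams.camera_model(name): a dict with "intrinsics" (3x3 intrinsics, pixels), "world_from_camera" (4x4, takes a point from camera to world coordinates). Camera axes: x right, y down, z forward; pixel columns grow to the right and rows downward; lengths in m; the calibration is good to about 2 mm. A picture is of the moment at which its call begins. camera_model takes no time and is no camera call.
- arm.finish_job(): hands the job in; it is judged then, once.
The state is a dict: "t": time; "joint_positions": joint angles; "qd": joint speeds; "tau": joint torques, N m; "tool_pos": TCP position; "ee_rot": TCP orientation; "wrist_force": force on the tool from outside, world axes, zero at the start; "wrist_torque": the same for the moment, N m; "finger_gap": finger opening in m; "grasp_force": force on a finger pad.
Only numpy, scipy, OpenCV 4.12 (cv2) and the standard library are available. Lean on these libraries where they do the work, as an engineer would, in place of code of your own. Each camera call takes 0.05 s, during which the arm holds its last target. There are 200 camera calls.

## Task

Stand the yellow tea tin upright in the empty bay of the tea caddy, setting it down rather than dropping it. Then push the caddy's blue gate shut, slowly and without ever pressing on it harder than 22 N, until its sprung tongue has ridden over the strike and snapped in, and let go; the gate must stay shut by itself. Leave the mug and the bottle where they are.

Things in the scene. Friction and masses are not known exactly. Their poses are not given: they have to be found in the camera images.
- tin_centre (a point): Centre of the loose yellow tea tin (paper band, black lid): an upright cylinder 58 mm in diameter, 150 mm tall, about 0.22 kg, standing on the counter; the point is on its axis, 75 mm above its foot. It is rigid and can be gripped across the lid from above.
- caddy: Fixed light-wood tea caddy, open at the top, 240 mm wide (y), 160 mm deep (x -80 to +80), walls 100 mm high. Origin: centre of its underside, on the counter; +x points from the gate to the back wall, z up. Side walls reach forward to x = -120 mm, inner faces at y = +111 and -111 mm. The half y > 0, behind a divider, is taken by a box of paper sticks 73 mm high.
- bay (a point): A good spot for the tin's foot: on the floor of the empty bay (floor 8 mm above the counter), caddy x = +10, y = -55 mm; axes as the caddy's. The bay spans caddy x -80 to +72 mm and y -111 to 0 mm; its front corner by the strike holds the bumper's bracket (x up to -46, y up to -87, 50 mm high).
- gate_hinge (a point): Point on the gate's vertical hinge axis, 55 mm above the counter, at caddy x = -80, y = +100 mm; axes as the caddy's (they do not turn with the gate).
- gate (a joint): Angle of the blue gate, rad: 0 = nominally shut (along the caddy's y), growing as its free edge swings out to the caddy's -x. Panel 200 mm long from the hinge axis to the free edge, 14 mm thick (shut: outer face at caddy x = -94, inner at -80 mm), from 10 to 100 mm above the counter. A little hinge friction: it stays where it is left. Latched, it rests between -0.05 and +0.05.
- gate_push (a point): Good point to push, on the gate's outer face, 160 mm from the hinge axis, 75 mm above the counter. +x: pushing direction; -y: to the free edge. It takes up to 9 or 10 N to lift the tongue; the push then drops to 2 N on the lip, rises on the bumper and snaps at 9 to 11 N; once grown to 15 N it is past the snap. Tips 65 mm or more above the counter keep the gripper off the side walls.
- strike_nominal (a point): Nominal place of the steel strike, at caddy x = -80, y = -111 mm. Its lip (z 60 to 100 mm) stands just in front of the shut gate; with it goes a rubber bumper behind the gate's free edge (3.5 N/mm, bottoms out hard 1.5 mm past the snap). Both sit in slots up to 9 mm nearer or deeper along x than this, differently each time, not measured: feel for the snap.
- tongue (a joint): Sloped brass sprung tongue, 24 mm tall, sticking 9 mm out of the gate's free edge near its top: how far it is pushed in, m. 0 = fully out, 0.004 to 0.006 on the strike's lip, 0 again once snapped in behind it. It meets the strike about 22 mm (at the free edge) before latching.
- mug: Black mug, 82 mm wide with a handle, 95 mm tall; origin at the centre of its foot. Leave standing where it is.
- bottle: Clear water bottle with a green cap, 66 mm wide, 190 mm tall; origin at the centre of its foot. Leave standing where it is.
- tin: The same yellow tin: origin at the centre of its foot, z along its axis.
Not all that is in view belongs to the job. Leave any orange or red look-alike of the tin alone.

How it is judged:
On the way, in this order (a step that is already met when the one before it is completed fails the run):
1. the tin stands upright in the caddy's empty bay, released, with the gate still open (x of tin_centre in the frame of caddy between -0.054 and 0.05 m and y of tin_centre in the frame of caddy between -0.087 and -0.022 m and z of tin_centre in the frame of caddy between 0.075 and 0.092 m and angle between tin_centre's own z axis and vertical below 0.12 rad and contact force between the fingers and tin below 0.3 N and linear speed of tin below 0.03 m/s), for 0.2 s.
2. the gate is pushed shut and its tongue has snapped in behind the strike (value of joint gate below 0.053 rad and value of joint tongue below 0.002 m), for 0.2 s.
At the end, for the whole second after the job is handed in: The tin stands upright (within 0.12 rad) on the floor of the caddy's empty bay, wholly between the bay's walls and the gate; the gate is latched: its angle is under 0.053 rad with the tongue fully out again (under 2 mm pushed in); tin and gate are at rest (all of step 2 and x of tin_centre in the frame of caddy between -0.054 and 0.05 m and y of tin_centre in the frame of caddy between -0.087 and -0.022 m and z of tin_centre in the frame of caddy between 0.075 and 0.092 m and angle between tin_centre's own z axis and vertical below 0.12 rad and linear speed of tin below 0.03 m/s and velocity of joint gate between -0.05 and 0.05 rad/s); the robot touches nothing.
It fails at once if the robot presses on the gate with more than 22 N (contact force between any of the fingers, the arm and gate above 22 N).
It fails at once if the gate is slammed: it closes faster than 0.8 rad/s as its tongue comes up to the strike (0.25 to 0.17 rad) (value of joint gate between 0.17 and 0.25 rad and velocity of joint gate below -0.8 rad/s).
It fails at once if the tin is dropped into the bay (it lands faster than 0.5 m/s) (x of tin_centre in the frame of caddy between -0.08 and 0.08 m and y of tin_centre in the frame of caddy between -0.111 and 0.111 m and z of tin_centre in the frame of caddy below 0.1 m and linear speed of tin above 0.5 m/s).
It fails at once if the mug or the bottle is shifted more than 30 mm or tipped (distance of any of mug, bottle from where it was at the start of the episode above 0.03 m or angle between any of mug, bottle's own z axis and vertical above 0.3 rad).
It also fails if it takes over 67 s, if anything falls off the work surface, if the arm or the gripper's body presses on something with over 40 N, if the wrist force passes 120 N, or if a joint passes its speed limit or range.

## Working session

There is one attempt and no reset: what is moved stays moved. The work goes in short steps, Python scripts to look and compute and a shell command to move; the robot and the scene stay as the last step left them, time stands still between calls to the robot, and variables do not carry over. Pictures are saved under pics/ and viewed, at most 10 in all, crops included, and the job is handed in when it is done.

```bash
mkdir -p pics; ls; python3 - <<'E'
from cell import arm,cams
import cv2,numpy as np
for n in("scene","top"):
    im=cams.camera(n);cv2.imwrite(f"pics/{n}0.png",im[:,:,::-1])
    m=cams.camera_model(n);print(n,np.round(m["intrinsics"],1).tolist(),np.round(m["world_from_camera"],3).tolist())
s=arm.observe();print(s,arm.hold_point_z)
E
```

```text
pics
scene [[394.7, 0.0, 282.1], [0.0, 394.7, 212.5], [0.0, 0.0, 1.0]] [[0.785, 0.44, -0.437, 0.902], [0.62, -0.573, 0.537, -0.479], [-0.014, -0.692, -0.722, 0.711], [0.0, 0.0, 0.0, 1.0]]
top [[520.0, 0.0, 280.8], [0.0, 520.0, 210.6], [0.0, 0.0, 1.0]] [[-0.012, -0.998, 0.062, 0.47], [-1.0, 0.012, -0.004, -0.03], [0.004, -0.062, -0.998, 1.073], [0.0, 0.0, 0.0, 1.0]]
{'t': 0.1, 'joint_positions': array([-1.51411702e+00,  1.59010601e-01,  1.59815279e+00, -2.15941426e-05,
        1.38617899e+00, -2.10077190e-01]), 'qd': array([-3.64063553e-04, -1.07925704e-03, -4.14330796e-03, -1.38955823e-04,
       -7.98618906e-05,  1.43324553e-03]), 'tau': array([-6.46995450e-04, -3.96990180e+01, -3.32338321e+01, -2.40855052e-04,
        4.17292918e-03, -2.15590302e-05]), 'tool_pos': array([ 0.15152594, -0.55409823,  0.23037826]), 'ee_rot': array([ 9.91117656e-01,  1.32985064e-01,  5.64546783e-05, -8.73104617e-04]), 'wrist_force': array([ 0.19730357,  0.81528336, -0.4576555 ]), 'wrist_torque': array([0.00655323, 0.02384376, 0.02154166]), 'grasp_force': 0.0, 'finger_gap': 0.08539224953646711} 0.0187
```

View pics/scene0.png

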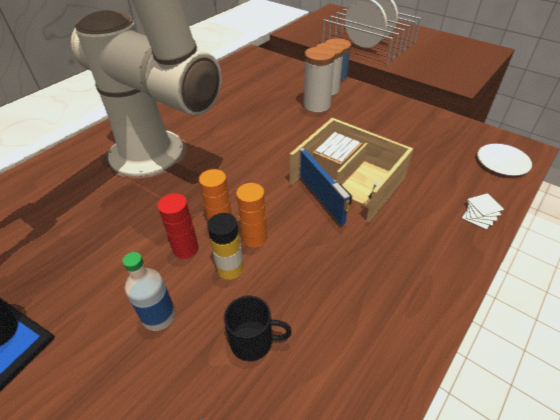

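View pics/top0.png

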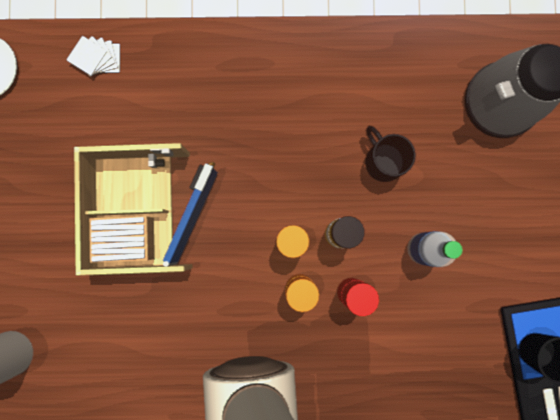

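The candidates for the tin, by top-image pixels:
- (346,232): black lid. In the scene view at (226,245) it has a yellow body and a paper band.
- (292,241) and (302,295): orange look-alikes.
- (361,298): red look-alike.

Only the first fits the description. The caddy is at (125,208) with its gate open. The mug is at (390,156) and the bottle at (440,250). Next I'll measure and confirm the tin with a crop.

```bash
cat > h.py <<'E'
import cv2,numpy as np
from cell import arm,cams
def ray(n,px,z):
    m=cams.camera_model(n);K=np.array(m["intrinsics"]);T=np.array(m["world_from_camera"])
    px=np.atleast_2d(np.asarray(px,float))
    d=(T[:3,:3]@np.linalg.inv(K)@np.c_[px,np.ones(len(px))].T).T;o=T[:3,3]
    return o+d*((z-o[2])/d[:,2:])
def big(mask):
    c,_=cv2.findContours(mask.astype(np.uint8),cv2.RETR_EXTERNAL,cv2.CHAIN_APPROX_NONE)
    return max(c,key=cv2.contourArea)[:,0,:]
E
python3 - <<'E'
from h import *
im=cv2.imread("pics/top0.png");sc=cv2.imread("pics/scene0.png")
h=cv2.cvtColor(im,cv2.COLOR_BGR2HSV);hs=cv2.cvtColor(sc,cv2.COLOR_BGR2HSV)
# lid
v=np.zeros(h.shape[:2],bool);v[212:252,322:370]=1
lid=big(v&(h[...,2]<75)&(h[...,1]<110));c,r=cv2.minEnclosingCircle(lid);print("lid px",c,r,ray("top",c,.15))
v=np.zeros(h.shape[:2],bool);v[212:242,207:241]=1
l2=big(v&(hs[...,2]<70)&(hs[...,1]<120));e=cv2.fitEllipse(l2);print("scene lid",e)
# caddy
v=np.zeros(h.shape[:2],bool);v[135:285,60:200]=1
w=v&(h[...,0]>18)&(h[...,0]<35)&(h[...,2]>120)&(h[...,1]>40)
w=cv2.morphologyEx(w.astype(np.uint8),cv2.MORPH_OPEN,np.ones((2,2)))
P=ray("top",big(w),.1)[:,:2].astype(np.float32);R=cv2.minAreaRect(P);print("caddy rect",R,cv2.boxPoints(R))
# gate
g=(h[...,0]>100)&(h[...,0]<125)&(h[...,1]>120)&(h[...,2]>50);v[:]=0;v[150:280,155:225]=1
G=ray("top",big(g&v),.1)[:,:2].astype(np.float32);print("gate",cv2.minAreaRect(G),cv2.boxPoints(cv2.minAreaRect(G)))
for nm,z,(a,b,c0,d) in(("mug",.095,(130,185,365,418)),):
    v[:]=0;v[a:b,c0:d]=1;print(nm,ray("top",[[390,157]],z))
print("bottlecap",ray("top",[[453,250]],.19),"others",ray("top",[[292,241],[302,295],[361,298]],.15))
cv2.drawContours(im,[big(w)[:,None]],-1,(255,0,255),1);cv2.drawContours(im,[big(g&v if 0 else g)[:,None]],-1,(0,255,255),1)
A=cv2.resize(im[135:285,60:225],None,fx=2.4,fy=2.4);B=cv2.resize(sc[160:290,150:280],(360,360))
cv2.imwrite("pics/c1.png",np.hstack([A[:360],B]))
E
```

```text
lid px (347.5, 232.0) 15.787753105163574 [[ 0.48730443 -0.15250101  0.15      ]]
scene lid ((222.5068359375, 227.442138671875), (29.006315231323242, 29.77460289001465), 102.19512939453125)
caddy rect ((0.5356457233428955, 0.2486065924167633), (0.24218682944774628, 0.20243147015571594), 1.3155437707901) [[0.41226047 0.3470155 ]
 [0.41690797 0.14463742]
 [0.659031   0.15019768]
 [0.6543835  0.35257578]]
gate ((0.5043580532073975, 0.15019987523555756), (0.013703478500247002, 0.1443265676498413), 66.13356018066406) [[0.43559313 0.17313172]
 [0.5675785  0.11473632]
 [0.573123   0.12726803]
 [0.4411376  0.18566343]]
mug [[ 0.62964551 -0.24338568  0.095     ]]
bottlecap [[ 0.45383148 -0.32559185  0.19      ]] others [[ 0.47257381 -0.05375523  0.15      ]
 [ 0.37740877 -0.07006831  0.15      ]
 [ 0.37084265 -0.1739301   0.15      ]]
```

View pics/c1.png

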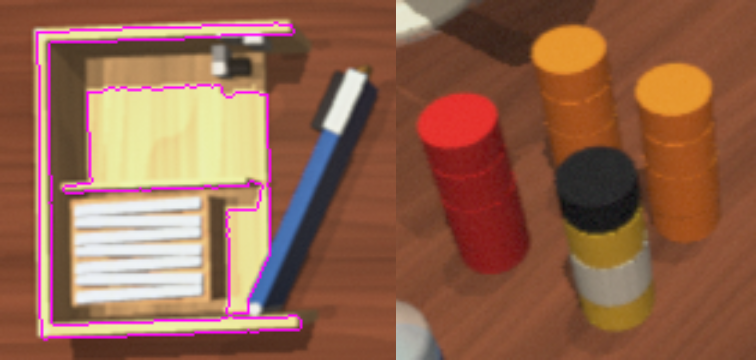

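The crop confirms it: black lid, yellow body, paper band, clear of the two orange tins and the red one. I'll move above it and turn so the tool axes line up with the caddy.

```bash
python3 -m creep '{"slide":[[0.043,-0.03,0],[0.086,-0.06,0],[0.129,-0.09,0],[0.172,-0.12,0],[0.215,-0.15,0],[0.258,-0.18,0],[0.301,-0.21,0],[0.344,-0.24,0]],"turn":[-9.5,-19,-28.5,-38,-47.5,-57,-66.5,-76]}' 0 40
python3 - <<'E'
from h import *
from scipy.spatial.transform import Rotation as R
s=arm.observe();M=R.from_quat(s["ee_rot"]).as_matrix();print(np.round(M,3));print("to tin, tool axes",M.T@(np.array([.4873,-.1525,.23])-s["tool_pos"]))
E
```

```text
t: 1.1
tool_pos: [0.4208, -0.2308, 0.231]
ee_rot: [0.697, 0.717, 0.0, -0.0]
wrist_force: [0.3, -1.3, 0.6]
finger_gap: 0.0851
grasp_force: 0.0
[[-0.028  1.    -0.   ]
 [ 1.     0.028  0.   ]
 [ 0.    -0.    -1.   ]]
to tin, tool axes [0.07643516 0.06861511 0.0010224 ]
```

```bash
python3 -m creep '{"slide":[[0.04,0.035,0],[0.076,0.069,0],[0.076,0.069,0],[0.076,0.069,0.02],[0.076,0.069,0.04],[0.076,0.069,0.04]],"turn":[0,0,0,0,0,0]}'
python3 - <<'E'
from h import *
a=cams.camera("scene");b=cams.camera("top")
cv2.imwrite("pics/a1.png",np.hstack([cv2.resize(a[130:300,130:330],(470,400)),cv2.resize(b[150:290,260:400],(330,400))])[:,:,::-1])
E
```

```text
t: 1.85
tool_pos: [0.4857, -0.1549, 0.1894]
ee_rot: [0.699, 0.715, -0.001, -0.002]
wrist_force: [-0.4, 0.2, 0.3]
finger_gap: 0.0853
grasp_force: 0.0
```

View pics/a1.png

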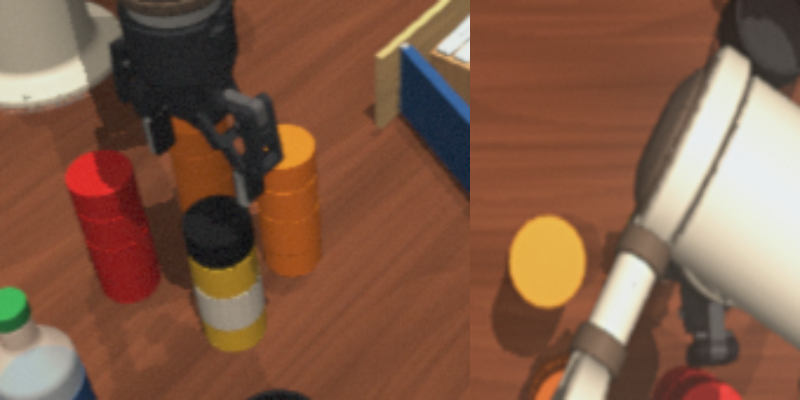

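```bash
python3 - <<'E'
from h import *
sc=cv2.imread("pics/scene0.png");hs=cv2.cvtColor(sc,cv2.COLOR_BGR2HSV)
v=np.zeros(hs.shape[:2],bool);v[205:250,200:245]=1
c=big(v&(hs[...,2]<70)&(hs[...,1]<130));print(cv2.boundingRect(c))
m=cams.camera_model("scene");T=np.linalg.inv(m["world_from_camera"])
a=np.linspace(0,6.28,60)
for p in([.4873,-.1525],[.4857,-.1549]):
  for z in(.15,):
    P=np.c_[p[0]+.029*np.cos(a),p[1]+.029*np.sin(a),np.full(60,z)]@T[:3,:3].T+T[:3,3];q=P@np.array(m["intrinsics"]).T;q=q[:,:2]/q[:,2:]
    print(p,q.min(0),q.max(0))
E
```

```text
(208, 213, 31, 31)
[0.4873, -0.1525] [207.08042916 211.30594664] [237.2738238  233.52481613]
[0.4857, -0.1549] [205.59495628 211.64417769] [235.81858454 233.89903351]
```

```bash
python3 -m creep '{"slide":[[0.001,0.003,0.02],[0.001,0.003,0.04],[0.001,0.003,0.06],[0.001,0.003,0.08],[0.001,0.003,0.08]],"turn":[0,0,0,0,0]}' && python3 -m creep '{"slide":[[0,0,0],[0,0,0],[0,0,0],[0,0,0],[0,0,0],[0,0,0],[0,0,0]],"turn":[0,0,0,0,0,0,0]}' 1 40
```

```text
t: 2.58
tool_pos: [0.4898, -0.1538, 0.1109]
ee_rot: [0.699, 0.715, -0.0, -0.001]
wrist_force: [-0.5, 0.8, 0.6]
finger_gap: 0.0855
grasp_force: 0.0
t: 3.45
tool_pos: [0.4909, -0.1546, 0.1132]
ee_rot: [0.699, 0.715, -0.0, 0.001]
wrist_force: [-2.9, -0.2, 5.1]
finger_gap: 0.0574
grasp_force: 41.9
```

```bash
python3 -m creep '{"slide":[[0,0,-0.015],[0,0,-0.04],[0,0,-0.065],[0,0,-0.09],[0,0,-0.115],[0,0,-0.14],[0,0,-0.165],[0,0,-0.175]],"turn":[0,0,0,0,0,0,0,0]}' - 50
python3 - <<'E'
from h import *
from scipy.spatial.transform import Rotation as R
s=arm.observe();M=R.from_quat(s["ee_rot"]).as_matrix();print(M.T@(np.array([.590,.280,s["tool_pos"][2]])-s["tool_pos"]))
E
```

```text
t: 4.45
tool_pos: [0.491, -0.1541, 0.2886]
ee_rot: [0.699, 0.715, 0.0, 0.002]
wrist_force: [-0.4, 0.6, -2.4]
finger_gap: 0.0569
grasp_force: 54.0
[ 4.31716207e-01  1.08785220e-01 -3.93285659e-04]
```

```bash
python3 -m creep '{"slide":[[0.02,0.005,0],[0.06,0.015,0],[0.105,0.026,0],[0.15,0.038,0],[0.195,0.049,0],[0.24,0.061,0],[0.285,0.072,0],[0.33,0.083,0]],"turn":[0,0,0,0,0,0,0,0]}' && python3 -m creep '{"slide":[[0.04,0.01,0],[0.07,0.018,0],[0.09,0.024,0],[0.102,0.026,0],[0.102,0.026,0],[0.102,0.026,0]],"turn":[0,0,0,0,0,0]}'
python3 - <<'E'
from h import *
a=cams.camera("scene");b=cams.camera("top")
cv2.imwrite("pics/b1.png",np.hstack([cv2.resize(a[60:260,240:440],(400,400)),cv2.resize(b[110:310,50:250],(400,400))])[:,:,::-1])
E
```

```text
t: 5.45
tool_pos: [0.5657, 0.1795, 0.2856]
ee_rot: [0.699, 0.715, -0.0, -0.0]
wrist_force: [1.3, 0.0, -3.3]
finger_gap: 0.0574
grasp_force: 54.1
t: 6.2
tool_pos: [0.5896, 0.2797, 0.2862]
ee_rot: [0.699, 0.715, -0.0, 0.0]
wrist_force: [0.2, 0.1, -3.2]
finger_gap: 0.0571
grasp_force: 54.1
```

View pics/b1.png

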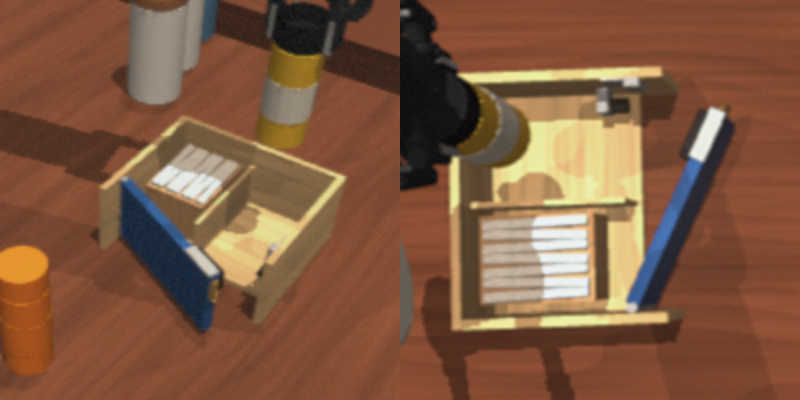

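```bash
python3 -m creep '{"slide":[[0,0,0.02],[0,0,0.045],[0,0,0.07],[0,0,0.095],[0,0,0.12],[0,0,0.14],[0,0,0.15],[0,0,0.155]],"turn":[0,0,0,0,0,0,0,0]}' && python3 -m creep '{"slide":[[0,0,0.001],[0,0,0.002],[0,0,0.003],[0,0,0.004],[0,0,0.005],[0,0,0.006],[0,0,0.006]],"turn":[0,0,0,0,0,0,0]}'
```

```text
t: 7.3
tool_pos: [0.5896, 0.2804, 0.1308]
ee_rot: [0.699, 0.715, -0.0, -0.0]
wrist_force: [-0.4, 0.3, -2.1]
finger_gap: 0.0572
grasp_force: 54.2
t: 8.18
tool_pos: [0.5896, 0.2805, 0.1251]
ee_rot: [0.699, 0.715, -0.0, -0.0]
wrist_force: [0.1, 0.3, -2.6]
finger_gap: 0.0576
grasp_force: 54.2
```

```bash
python3 -m creep '{"slide":[[0,0,0.001],[0,0,0.002],[0,0,0.003],[0,0,0.003]],"turn":[0,0,0,0]}' && python3 -m creep '{"slide":[[0,0,0.0005],[0,0,0.001],[0,0,0.0015],[0,0,0.0015]],"turn":[0,0,0,0]}'
```

```text
t: 8.68
tool_pos: [0.5895, 0.2805, 0.1221]
ee_rot: [0.699, 0.715, -0.0, -0.0]
wrist_force: [0.7, -0.7, -2.9]
finger_gap: 0.0564
grasp_force: 54.2
t: 9.18
tool_pos: [0.5897, 0.2806, 0.1213]
ee_rot: [0.699, 0.715, 0.0, 0.0]
wrist_force: [-1.6, -0.7, 0.9]
finger_gap: 0.0571
grasp_force: 54.5
```

Touching down. Releasing and rising.

```bash
python3 -m creep '{"slide":[[0,0,0],[0,0,0],[0,0,0],[0,0,0],[0,0,0],[0,0,0]],"turn":[0,0,0,0,0,0]}' 0 && python3 -m creep '{"slide":[[0,0,-0.01],[0,0,-0.03],[0,0,-0.06],[0,0,-0.09],[0,0,-0.11],[0,0,-0.11]],"turn":[0,0,0,0,0,0]}'
```

```text
t: 9.93
tool_pos: [0.5897, 0.2805, 0.1208]
ee_rot: [0.699, 0.715, 0.0, -0.0]
wrist_force: [0.0, 0.5, 0.0]
finger_gap: 0.0853
grasp_force: 0.0
t: 10.68
tool_pos: [0.5909, 0.2808, 0.2337]
ee_rot: [0.699, 0.715, 0.002, 0.001]
wrist_force: [0.1, 0.5, -0.6]
finger_gap: 0.0853
grasp_force: 0.0
```

```bash
python3 -m creep '{"slide":[[-0.02,-0.001,0],[-0.06,-0.003,0],[-0.1,-0.005,0],[-0.145,-0.007,0],[-0.19,-0.009,0],[-0.225,-0.011,0],[-0.251,-0.012,0],[-0.251,-0.012,0]],"turn":[0,0,0,0,0,0,0,0]}' 1 40 && python3 -m creep '{"slide":[[0,0,0.03],[0,0,0.065],[0,0,0.1],[0,0,0.13],[0,0,0.15],[0,0,0.159],[0,0,0.159]],"turn":[0,0,0,0,0,0,0]}'
python3 - <<'E'
from h import *
a=cams.camera("scene");b=cams.camera("top")
cv2.imwrite("pics/d1.png",np.hstack([cv2.resize(a[60:260,240:440],(400,400)),cv2.resize(b[110:310,50:250],(400,400))])[:,:,::-1])
E
```

```text
t: 11.68
tool_pos: [0.5821, 0.0269, 0.2291]
ee_rot: [0.7, 0.714, -0.001, -0.001]
wrist_force: [0.4, -0.5, 0.0]
finger_gap: 0.0004
grasp_force: 0.0
t: 12.55
tool_pos: [0.5832, 0.0294, 0.0717]
ee_rot: [0.699, 0.715, -0.0, -0.0]
wrist_force: [0.1, 0.3, 0.1]
finger_gap: 0.0004
grasp_force: 0.0
```

View pics/d1.png

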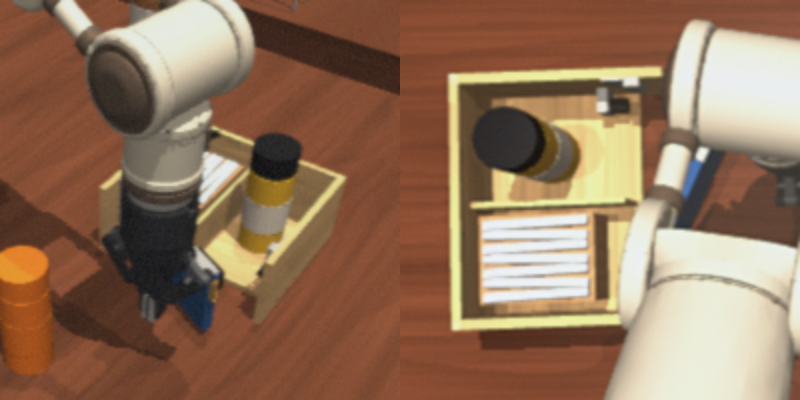

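The tin stands upright in the bay (crop (530,150)), and the shut fingers are in front of the open gate. Closing in on the gate.

```bash
python3 -m creep '{"slide":[[0.01,0,-0.003],[0.02,0,-0.003],[0.03,0,-0.003],[0.038,0,-0.003],[0.044,0,-0.003],[0.048,0,-0.003],[0.051,0,-0.003],[0.054,0,-0.003]],"turn":[0,0,0,0,0,0,0,0]}' && python3 -m creep '{"slide":[[0.002,0,0],[0.004,0,0],[0.006,0,0],[0.008,0,0],[0.010,0,0],[0.012,0,0],[0.014,0,0],[0.016,0,0]],"turn":[0,0,0,0,0,0,0,0]}' && python3 -m creep '{"slide":[[0.002,0,0],[0.004,0,0],[0.006,0,0],[0.008,0,0],[0.010,0,0],[0.012,0,0],[0.014,0,0],[0.016,0,0]],"turn":[0,0,0,0,0,0,0,0]}'
```

```text
t: 13.65
tool_pos: [0.5821, 0.0833, 0.0748]
ee_rot: [0.699, 0.715, -0.0, 0.0]
wrist_force: [-0.0, -0.2, 0.3]
finger_gap: 0.0001
grasp_force: 0.0
t: 14.65
tool_pos: [0.5817, 0.0994, 0.0748]
ee_rot: [0.699, 0.715, -0.0, 0.0]
wrist_force: [0.3, -0.7, 1.1]
finger_gap: -0.0
grasp_force: 0.1
t: 15.65
tool_pos: [0.5814, 0.1154, 0.0748]
ee_rot: [0.699, 0.715, -0.0, -0.0]
wrist_force: [-0.7, 0.1, 0.7]
finger_gap: -0.0003
grasp_force: 0.1
```

```bash
python3 -m creep '{"slide":[[0.002,0,0],[0.004,0,0],[0.006,0,0],[0.008,0,0],[0.010,0,0],[0.012,0,0],[0.014,0,0],[0.016,0,0]],"turn":[0,0,0,0,0,0,0,0]}' && python3 -m creep '{"slide":[[0.001,0,0],[0.002,0,0],[0.003,0,0],[0.004,0,0]],"turn":[0,0,0,0]}'  && python3 -m creep '{"slide":[[0.001,0,0],[0.002,0,0],[0.003,0,0],[0.004,0,0]],"turn":[0,0,0,0]}'
```

```text
t: 16.65
tool_pos: [0.581, 0.1314, 0.0748]
ee_rot: [0.699, 0.715, -0.0, -0.0]
wrist_force: [0.4, -0.4, -0.2]
finger_gap: -0.0002
grasp_force: 0.1
t: 17.15
tool_pos: [0.5809, 0.1353, 0.0748]
ee_rot: [0.699, 0.715, -0.0, 0.0]
wrist_force: [0.4, 0.1, -0.4]
finger_gap: 0.0003
grasp_force: 0.1
t: 17.65
tool_pos: [0.5808, 0.1393, 0.0748]
ee_rot: [0.699, 0.715, 0.0, 0.0]
wrist_force: [0.6, -0.0, -0.2]
finger_gap: -0.0003
grasp_force: 0.1
```

```bash
for i in 1; do :; done; python3 -m creep '{"slide":[[0.001,0,0],[0.002,0,0],[0.003,0,0],[0.003,0,0]],"turn":[0,0,0,0]}' | grep -E "pos|wrist"; python3 -m creep '{"slide":[[0.001,0,0],[0.002,0,0],[0.002,0,0]],"turn":[0,0,0]}'| grep -E "pos|wrist"; python3 -m creep '{"slide":[[0.001,0,0],[0.002,0,0],[0.002,0,0]],"turn":[0,0,0]}'| grep -E "pos|wrist"
```

```text
tool_pos: [0.5807, 0.1424, 0.0748]
wrist_force: [0.2, -0.1, -0.0]
tool_pos: [0.5807, 0.1444, 0.0748]
wrist_force: [0.1, -0.5, -0.3]
tool_pos: [0.5806, 0.1464, 0.0748]
wrist_force: [0.1, -0.7, 0.8]
```

```bash
python3 -m creep '{"slide":[[0.001,0,0],[0.002,0,0],[0.002,0,0]],"turn":[0,0,0]}' | grep -E "pos|wrist"; python3 -m creep '{"slide":[[0.001,0,0],[0.002,0,0],[0.002,0,0]],"turn":[0,0,0]}'| grep -E "pos|wrist"
python3 - <<'E'
from h import *
a=cams.camera("scene");b=cams.camera("top")
cv2.imwrite("pics/e1.png",np.hstack([cv2.resize(a[80:230,280:430],(400,400)),cv2.resize(b[130:280,70:220],(400,400))])[:,:,::-1])
E
```

```text
tool_pos: [0.5806, 0.1484, 0.0748]
wrist_force: [-0.4, -0.2, 0.1]
tool_pos: [0.5805, 0.1504, 0.0748]
wrist_force: [-0.4, 0.4, 0.3]
```

View pics/e1.png

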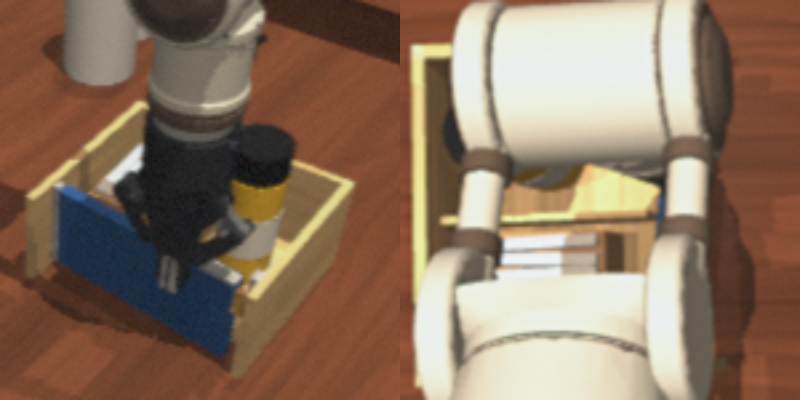

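The gate is moving with the fingers and is nearly shut, with no resistance from the tongue yet. I'll go on in millimetre steps.

```bash
python3 -m creep '{"slide":[[0.0005,0,0],[0.001,0,0],[0.001,0,0]],"turn":[0,0,0]}' | grep -E "pos|wrist"; python3 -m creep '{"slide":[[0.0005,0,0],[0.001,0,0],[0.001,0,0]],"turn":[0,0,0]}'| grep -E "pos|wrist"; python3 -m creep '{"slide":[[0.0005,0,0],[0.001,0,0],[0.001,0,0]],"turn":[0,0,0]}'| grep -E "pos|wrist"
```

```text
tool_pos: [0.5805, 0.1513, 0.0748]
wrist_force: [0.7, 0.2, -0.2]
tool_pos: [0.5805, 0.1523, 0.0748]
wrist_force: [0.6, -0.6, -0.1]
tool_pos: [0.5805, 0.1533, 0.0748]
wrist_force: [-0.4, -0.1, 0.1]
```

```bash
python3 -m creep '{"slide":[[0.0005,0,0],[0.001,0,0],[0.001,0,0]],"turn":[0,0,0]}' | grep -E "pos|wrist"; python3 -m creep '{"slide":[[0.0005,0,0],[0.001,0,0],[0.001,0,0]],"turn":[0,0,0]}'| grep -E "pos|wrist"
```

```text
tool_pos: [0.5804, 0.1543, 0.0748]
wrist_force: [-0.7, 0.4, 0.1]
tool_pos: [0.5804, 0.1553, 0.0748]
wrist_force: [0.5, 0.3, -0.2]
```

```bash
python3 -m creep '{"slide":[[0.0005,0,0],[0.001,0,0],[0.001,0,0]],"turn":[0,0,0]}' | grep -E "pos|wrist"; python3 -m creep '{"slide":[[0.0005,0,0],[0.001,0,0],[0.001,0,0]],"turn":[0,0,0]}'| grep -E "pos|wrist"; python3 -m creep '{"slide":[[0.0005,0,0],[0.001,0,0],[0.001,0,0]],"turn":[0,0,0]}'| grep -E "pos|wrist"
```

```text
tool_pos: [0.5805, 0.1562, 0.0748]
wrist_force: [0.6, -0.5, 0.5]
tool_pos: [0.5805, 0.1566, 0.0748]
wrist_force: [1.1, -5.9, -0.6]
tool_pos: [0.5806, 0.157, 0.0749]
wrist_force: [0.2, -7.5, 0.1]
```

```bash
python3 -m creep '{"slide":[[0.0005,0,0],[0.001,0,0],[0.001,0,0]],"turn":[0,0,0]}' | grep -E "pos|wrist"; python3 -m creep '{"slide":[[0.0005,0,0],[0.001,0,0],[0.001,0,0]],"turn":[0,0,0]}'| grep -E "pos|wrist|t:"
```

```text
tool_pos: [0.5807, 0.1578, 0.0749]
wrist_force: [0.4, -7.6, -0.5]
t: 23.5
tool_pos: [0.5808, 0.1585, 0.0748]
ee_rot: [0.699, 0.715, -0.001, 0.001]
wrist_force: [0.7, -8.5, -0.1]
```

```bash
for r in a; do :; done; python3 -m creep '{"slide":[[0.0005,0,0],[0.001,0,0],[0.001,0,0]],"turn":[0,0,0]}' | grep -E "pos|wrist_f"; python3 -m creep '{"slide":[[0.0005,0,0],[0.001,0,0],[0.001,0,0]],"turn":[0,0,0]}'| grep -E "pos|wrist_f"; python3 -m creep '{"slide":[[0.0005,0,0],[0.001,0,0],[0.001,0,0]],"turn":[0,0,0]}'| grep -E "pos|wrist_f"; python3 -m creep '{"slide":[[0.0005,0,0],[0.001,0,0],[0.001,0,0]],"turn":[0,0,0]}'| grep -E "pos|wrist_f"
```

```text
tool_pos: [0.5809, 0.1593, 0.0749]
wrist_force: [1.4, -9.1, -0.5]
tool_pos: [0.581, 0.16, 0.0749]
wrist_force: [0.9, -10.6, -0.1]
tool_pos: [0.5803, 0.1636, 0.0748]
wrist_force: [0.3, -1.7, 0.2]
tool_pos: [0.5803, 0.1644, 0.0748]
wrist_force: [1.1, -1.8, -0.8]
```

```bash
python3 -m creep '{"slide":[[0.0005,0,0],[0.001,0,0],[0.001,0,0]],"turn":[0,0,0]}' | grep -E "pos|wrist_f"; python3 -m creep '{"slide":[[0.0005,0,0],[0.001,0,0],[0.001,0,0]],"turn":[0,0,0]}'| grep -E "pos|wrist_f"; python3 -m creep '{"slide":[[0.0005,0,0],[0.001,0,0],[0.001,0,0]],"turn":[0,0,0]}'| grep -E "pos|wrist_f"
```

```text
tool_pos: [0.5804, 0.1653, 0.0748]
wrist_force: [1.8, -1.5, -1.5]
tool_pos: [0.5803, 0.1663, 0.0749]
wrist_force: [1.9, -2.5, -1.2]
tool_pos: [0.5803, 0.1673, 0.0749]
wrist_force: [1.8, -2.3, 0.0]
```

On the lip now. Continuing, and watching for the rise on the bumper.

```bash
python3 -m creep '{"slide":[[0.0005,0,0],[0.001,0,0],[0.001,0,0]],"turn":[0,0,0]}' | grep -E "pos|wrist_f"; python3 -m creep '{"slide":[[0.0005,0,0],[0.001,0,0],[0.001,0,0]],"turn":[0,0,0]}'| grep -E "pos|wrist_f"; python3 -m creep '{"slide":[[0.0005,0,0],[0.001,0,0],[0.001,0,0]],"turn":[0,0,0]}'| grep -E "pos|wrist_f"
```

```text
tool_pos: [0.5802, 0.1683, 0.0749]
wrist_force: [1.7, -2.9, -0.5]
tool_pos: [0.5801, 0.1693, 0.0748]
wrist_force: [2.4, -1.1, 0.1]
tool_pos: [0.5801, 0.1703, 0.0748]
wrist_force: [2.2, -1.8, 0.0]
```

```bash
python3 -m creep '{"slide":[[0.0005,0,0],[0.001,0,0],[0.001,0,0]],"turn":[0,0,0]}' | grep -E "pos|wrist_f"; python3 -m creep '{"slide":[[0.0005,0,0],[0.001,0,0],[0.001,0,0]],"turn":[0,0,0]}'| grep -E "t:|pos|wrist_f"
```

```text
tool_pos: [0.5801, 0.1709, 0.0748]
wrist_force: [1.1, -5.2, 0.9]
t: 28.0
tool_pos: [0.5802, 0.1714, 0.0748]
ee_rot: [0.699, 0.715, -0.001, 0.0]
wrist_force: [2.7, -6.8, 0.4]
```

```bash
python3 -m creep '{"slide":[[0.0005,0,0],[0.001,0,0],[0.001,0,0]],"turn":[0,0,0]}' | grep -E "pos|wrist_f"; python3 -m creep '{"slide":[[0.0005,0,0],[0.001,0,0],[0.001,0,0]],"turn":[0,0,0]}'| grep -E "t:|pos|wrist_f"
```

```text
tool_pos: [0.5802, 0.1719, 0.0748]
wrist_force: [1.4, -8.6, 0.8]
t: 28.75
tool_pos: [0.5802, 0.1723, 0.0748]
ee_rot: [0.699, 0.715, -0.001, 0.001]
wrist_force: [0.4, -9.9, 1.3]
```

```bash
python3 -m creep '{"slide":[[0.0005,0,0],[0.0005,0,0]],"turn":[0,0]}' | grep -E "pos|wrist_f"; python3 -m creep '{"slide":[[0.0005,0,0],[0.0005,0,0]],"turn":[0,0]}'| grep -E "pos|wrist_f"
```

```text
tool_pos: [0.5802, 0.1725, 0.0748]
wrist_force: [1.9, -11.7, 1.5]
tool_pos: [0.5802, 0.1726, 0.0748]
wrist_force: [0.7, -12.9, 2.1]
```

```bash
python3 -m creep '{"slide":[[0.0005,0,0],[0.0005,0,0]],"turn":[0,0]}' | grep -E "pos|wrist_f"; python3 -m creep '{"slide":[[0.0005,0,0],[0.0005,0,0]],"turn":[0,0]}'| grep -E "pos|wrist_f"
```

```text
tool_pos: [0.5802, 0.1728, 0.0748]
wrist_force: [1.2, -14.2, 2.1]
tool_pos: [0.5802, 0.173, 0.0748]
wrist_force: [1.3, -14.9, 1.1]
```

```bash
python3 -m creep '{"slide":[[0.0004,0,0],[0.0004,0,0]],"turn":[0,0]}' | grep -E "pos|wrist_f"
```

```text
tool_pos: [0.5802, 0.1731, 0.0748]
wrist_force: [2.4, -16.0, 2.8]
```

```bash
python3 -m creep '{"slide":[[-0.001,0,0],[-0.002,0,0],[-0.003,0,0],[-0.004,0,0],[-0.006,0,0],[-0.01,0,0],[-0.03,0,0],[-0.05,0,0]],"turn":[0,0,0,0,0,0,0,0]}' && python3 -m creep '{"slide":[[-0.03,0,-0.03],[-0.05,0,-0.08],[-0.07,0,-0.13],[-0.09,0,-0.17],[-0.14,-0.03,-0.17],[-0.19,-0.07,-0.17],[-0.23,-0.1,-0.17],[-0.23,-0.1,-0.17]],"turn":[0,0,0,0,0,0,0,0]}'
python3 - <<'E'
from h import *
a=cams.camera("scene");b=cams.camera("top")
cv2.imwrite("pics/f1.png",np.hstack([cv2.resize(a[80:230,280:430],(400,400)),cv2.resize(b[130:280,70:220],(400,400))])[:,:,::-1])
E
```

```text
t: 31.0
tool_pos: [0.5809, 0.1254, 0.0747]
ee_rot: [0.699, 0.715, -0.0, -0.0]
wrist_force: [0.9, -0.0, -0.1]
finger_gap: 0.0
grasp_force: 0.0
t: 32.0
tool_pos: [0.4844, -0.1088, 0.2448]
ee_rot: [0.701, 0.713, -0.0, 0.0]
wrist_force: [0.3, 0.5, 1.4]
finger_gap: 0.0001
grasp_force: 0.0
```

View pics/f1.png

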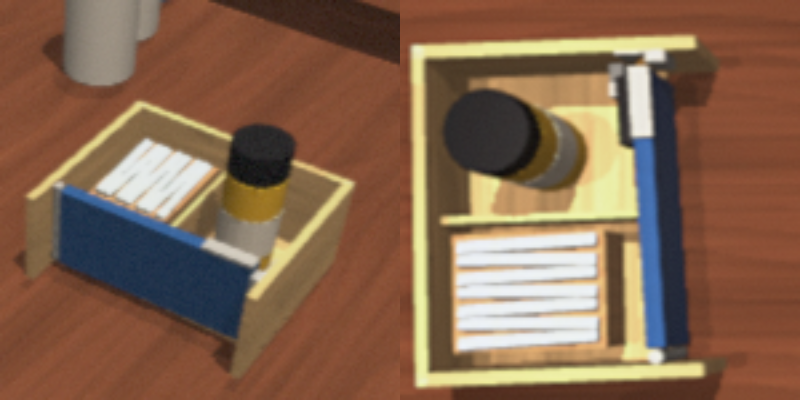

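The gate rests shut with its free edge (crop (640,75)) behind the steel lip at (655,57). The tin stands upright and the arm is clear, so I'm handing in.

```bash
python3 -c "
from cell import arm
print(arm.finish_job())"
```

```text
the job is handed in; nothing more can be done
None
```

The job is handed in, with no verdict shown: the tin was set down upright in the bay, the gate was pushed shut at no more than about 16 N measured and stayed shut after release, and the mug and bottle were left alone.

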